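# Feel for the full bottle

### The job

One of the three identical brown bottles leaning in the sloping rack is full and the other two are almost empty, which cannot be seen: lift them just clear of the rack to feel which one is heavy. Stand the full bottle upright on the floor of the low white tray, setting it down gently, and leave the two empty ones in the rack in the places where they stood. Do not knock any bottle over or disturb the other things on the bench.

Things in the scene. Friction and masses are not known exactly. Their poses are not given: they have to be found in the camera images.
- bottle_a: one of three identical-looking brown round bottles with a black cap (34 mm wide), 54 mm diameter, 93 mm high, straight-sided up to about 60 mm. Origin: centre of its underside; z axis along it to the cap. Starts in any of the rack's places, cap leaning 30 degrees towards the robot. One of the three is full (about 0.42 kg), two nearly empty (about 0.12 kg); only the weight tells
- bottle_b: one of three identical-looking brown round bottles with a black cap (34 mm wide), 54 mm diameter, 93 mm high, straight-sided up to about 60 mm. Origin: centre of its underside; z axis along it to the cap. Starts in any of the rack's places, cap leaning 30 degrees towards the robot. One of the three is full (about 0.42 kg), two nearly empty (about 0.12 kg); only the weight tells
- bottle_c: one of three identical-looking brown round bottles with a black cap (34 mm wide), 54 mm diameter, 93 mm high, straight-sided up to about 60 mm. Origin: centre of its underside; z axis along it to the cap. Starts in any of the rack's places, cap leaning 30 degrees towards the robot. One of the three is full (about 0.42 kg), two nearly empty (about 0.12 kg); only the weight tells
- rack: fixed aluminium rack, 321 mm wide (y), 130 deep, 80 high. Its floor slopes down 30 degrees to its front (-x of its frame, towards the robot); bottles stand square on it at y = -105, 0, +105 mm, each leaning on a front lip 43 mm high measured along the bottle, with 12 mm high dividers between. Origin at bench height under the middle place
- slot_middle (a point): the point on the sloping floor of the rack, 50 mm above the bench, where the underside centre of the bottle in the middle place stands
- tray: fixed low open white tray, 180 mm (its x) by 160 mm (its y), 18 mm high, walls and floor 4 mm thick. Origin at the centre of its underside, on the bench; its inner floor is 4 mm higher
- marker: bystander: a blue and white marker pen 135 mm long lying on the bench; origin at the centre of its underside
- small_bottle: bystander: small bottle with a blue cap, 46 mm diameter, 83 mm high; origin at the centre of its underside
- timer: bystander: flat white countdown timer 62 x 62 x 15 mm; origin at the centre of its underside
- weigh_boat: bystander: shallow square white weighing boat 70 x 70 x 15 mm; origin at the centre of its underside
- carton: bystander: white carton 111 x 81 x 50 mm; origin at the centre of its underside

How it is judged:
By the outcome, as a careful person would: the job done as asked, in the order asked, and still so for the second after the job is handed in, with the robot touching nothing.
It also fails if it takes over 54 s, if anything falls off the work surface, if the arm or the gripper's body presses on something with over 40 N, if the wrist force passes 120 N, or if a joint passes its speed limit or range.

### The arm

A 7-joint arm with a two-finger parallel gripper is mounted at the origin on a cart in front of the work surface, level with it; the furniture and walls round the work are solid. World frame = base frame: x ahead of the robot, y to its left, z up, the work surface at z = 0. Lengths are in m, angles in rad, forces in N, time in s.
With the tool pointing down it reaches from about 0.425 to 0.875 m from the base axis. Payload 4.7 kg.
Tool frame: the origin (TCP) lies midway between the tips of the shut fingers; the grasp point (between the pads) lies 19 mm behind it; z points along the fingers, y is the line along which they close (so a half turn about z gives the same grasp; the last joint's range is limited). The gripper opens to 87 mm and grips with 3 to 60 N. Pads are 19 mm wide; open, the fingers measure 117 mm over their backs; the gripper's body (75 mm by 190 mm) begins 51 mm behind the grasp point.
Start: joints at [-1.32, 0.321, -0.07, 1.45, 0.023, 1.371, -0.057], TCP at [0.153, 0.632, 0.223] pointing down, gripper open.
Joint ranges: [-2.86, 2.86], [-0.3, 2.09], [-1.38, 1.24], [0.06, 2.45], [-1.56, 4.7], [0.09, 2.05], [-2.69, 2.69]. Speed limits (rad/s): [2.57, 2.57, 3.14, 3.14, 3.14, 3.14, 3.14].

### API

Orientations are given as a rotation vector (axis times angle).
In Python, from plant import manip gives the robot as it stands.
- The arm moves only by the shell command python3 -m handwheel 'ROWS' [FORCE]. ROWS is JSON, a list that holds one entry, the list of rows, each a list of 7 numbers: the shift along the tool's x, y, z scaled (see below), then the turn, a rotation vector about the tool's x, y, z scaled (see below), then the opening, from -1 (shut) to 1 (fully open). A call has 1 to 5 rows; each row shifts and turns the commanded pose from where the row before left it, along the tool's axes as they then stand; what a row does not reach is not made up. The controller multiplies each number of a shift by 4 cm and each number of a turn by 0.08 rad. A row lasts 1/12 s, in which the tool goes at most 41.7 mm and 7.16 degrees, less where a joint would pass 70% of its speed; a pose out of reach is approached as far as the arm can. A call with a number of a shift or a turn outside -1 to 1 is refused whole. A call with a gripper value outside its range is refused whole. The fingers move at their own pace and stop on an object; FORCE is the grip in N (left out, the last holds). Time passes only in rows, so rows that do not move let the fingers close. It gives the time, the measured TCP pose, the force, the opening and the grip force at its end, in the units of the state.
- manip.get_obs(): the state, without advancing time (a new reading comes with each control period).
- manip.snapshot(name): name is "scene" or "top" or "wrist"; returns a dict with "image" (400x640x3 uint8, blue, green, red), "range_z" (400x640 float32, m along the optical axis (not along the pixel's ray), 0 where there is no reading), "camera_matrix" (3x3 intrinsics, pixels), "cam_to_world" (4x4, takes a point from camera to world coordinates); the wrist camera has in their place "tool_from_camera" (4x4, takes a point from camera to tool coordinates, whose origin is the TCP and whose axes are the flange's). Camera axes: x right, y down, z forward; pixel columns grow to the right and rows downward; lengths in m; the calibration is good to about 2 mm. A picture is of the moment at which its call begins: read the wrist's pose just before it.
- manip.finish_job(): hands the job in; it is judged then, once.
The state is a dict: "clock": time; "q": joint angles; "joint_vel": joint speeds; "joint_torque": joint torques, N m; "tool_pos": TCP position; "eef_rot": TCP orientation; "force": force on the tool from outside, world axes, zero at the start; "wrist_torque": the same for the moment, N m; "finger_gap": finger opening in m; "grasp_force": force on a finger pad.
Only numpy, scipy, OpenCV 4.12 (cv2) and the standard library are available. Lean on these libraries where they do the work, as an engineer would, in place of code of your own. Each camera call takes 0.05 s, during which the arm holds its last target. There are 200 camera calls.

## Working session

There is one attempt and no reset: what is moved stays moved. The work goes in short steps, Python scripts to look and compute and a shell command to move; the robot and the scene stay as the last step left them, time stands still between calls to the robot, and variables do not carry over. Pictures are saved under pics/ and viewed, at most 10 in all, crops included, and the job is handed in when it is done.

```bash
mkdir -p pics; ls; cat > h.py <<'E'
import numpy as np, cv2
from plant import manip
def snap(n,f=None):
    s=manip.snapshot(n)
    if f: cv2.imwrite('pics/'+f,s['image'])
    return s
def cloud(s,T=None):
    z=s['range_z'];K=s['camera_matrix'];v,u=np.indices(z.shape)
    p=np.stack([(u-K[0,2])*z/K[0,0],(v-K[1,2])*z/K[1,1],z,np.ones_like(z)],-1)
    T=s['cam_to_world'] if T is None else T
    w=(p@T.T)[...,:3]; w[z<=0]=np.nan
    return w
E
python3 - <<'E'
from h import *
o=manip.get_obs(); print({k:np.round(v,3) for k,v in o.items()})
for n in('scene','top'):
    s=snap(n,n+'0.png'); np.save(n+'.npy',cloud(s)); print(s['cam_to_world'].round(3))
E
```

```text
pics
{'clock': np.float64(0.0), 'q': array([-1.32 ,  0.322, -0.07 ,  1.452,  0.023,  1.371, -0.057]), 'joint_vel': array([ 0.   ,  0.002, -0.   , -0.001, -0.002,  0.001,  0.   ]), 'joint_torque': array([ 0.0000e+00, -4.9128e+01, -4.0400e-01, -3.1253e+01, -6.4000e-02,
        4.4000e-02,  0.0000e+00]), 'tool_pos': array([0.152, 0.631, 0.221]), 'eef_rot': array([-3.710e-01, -3.119e+00,  3.000e-03]), 'force': array([ 0.581,  0.248, -0.251]), 'wrist_torque': array([-0.056,  0.045,  0.042]), 'grasp_force': np.float64(0.0), 'finger_gap': np.float64(0.087)}
[[ 0.86  -0.301  0.412 -0.041]
 [-0.51  -0.516  0.688 -0.823]
 [ 0.006 -0.802 -0.598  0.874]
 [ 0.     0.     0.     1.   ]]
[[ 0.016 -0.983  0.185  0.345]
 [-1.    -0.013  0.015  0.079]
 [-0.012 -0.185 -0.983  1.09 ]
 [ 0.     0.     0.     1.   ]]
```

View pics/top0.png

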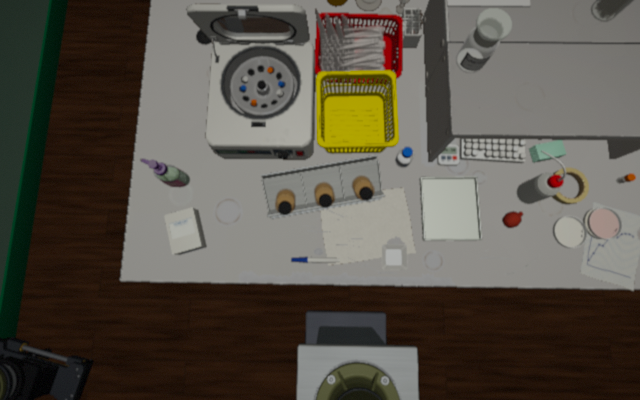

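View pics/scene0.png

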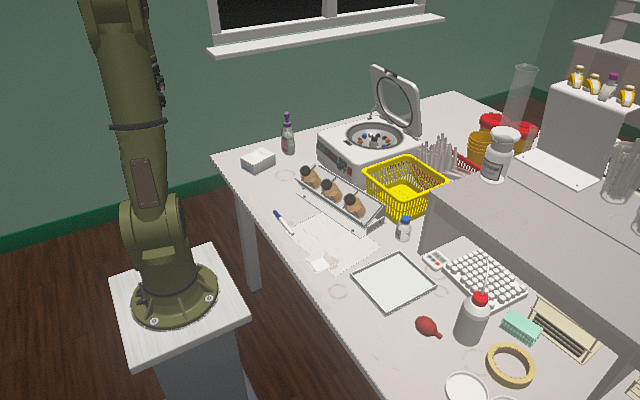

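The top view shows the three caps at about (285,207), (325,200) and (363,194), and the tray from (421,178) to (480,240). The marker is at (313,260). In the scene view, the shelf stands behind and to the right of the tray.

```bash
python3 - <<'E'
from h import *
from scipy.spatial.transform import Rotation as R
im=cv2.imread('pics/top0.png');w=np.load('top.npy')
print('axes',R.from_rotvec(manip.get_obs()['eef_rot']).as_matrix().round(3))
g=im.max(2)
for c in[(285,207),(325,200),(363,194)]:
    sl=(slice(c[1]-12,c[1]+13),slice(c[0]-12,c[0]+13))
    p=w[sl].reshape(-1,3);m=(g[sl].reshape(-1)<60)
    q=p[m]; print('cap',m.sum(),np.nanmedian(q,0).round(4),'top z',np.nanpercentile(q[:,2],[5,50,95]).round(4), 'mid', ((np.nanmin(q,0)+np.nanmax(q,0))/2).round(4))
for u,v in[(264,176),(380,158),(270,214),(384,192),(300,180),(345,172),(421,178),(477,178),(481,240),(422,240),(450,209),(500,137),(455,137),(440,150),(405,156),(357,152),(398,148)]:
    print((u,v),w[v,u].round(3), im[v,u])
# tray: white pixels z<.03
m=(w[...,2]>.012)&(w[...,2]<.024); 
x=np.zeros(m.shape,bool);x[165:250,410:490]=1
pts=w[m&x]; r=cv2.minAreaRect(pts[:,:2].astype(np.float32)); print('tray',r,len(pts))
# rack: z>.02 region
x[:]=0;x[150:225,255:392]=1
pts=w[x&(w[...,2]>.03)&(w[...,2]<.2)];r=cv2.minAreaRect(pts[:,:2].astype(np.float32));print('rack',r,cv2.boxPoints(r))
cv2.imwrite('pics/c.png',cv2.resize(im[145:265,250:490],None,fx=3.3,fy=3.3,interpolation=2))
E
```

```text
axes [[-0.972  0.235 -0.   ]
 [ 0.235  0.972 -0.002]
 [-0.    -0.002 -1.   ]]
cap 130 [0.5014 0.1903 0.1317] top z [0.1244 0.1317 0.1383] mid [0.5027 0.1925 0.1267]
cap 134 [0.5221 0.0894 0.1315] top z [0.1248 0.1315 0.1374] mid [0.5233 0.0883 0.1254]
cap 131 [ 0.5419 -0.0134  0.1319] top z [0.1247 0.1319 0.1385] mid [ 0.5429 -0.014   0.1312]
(264, 176) [0.6   0.258 0.066] [63 64 63]
(380, 158) [ 0.674 -0.068  0.003] [137 141 143]
(270, 214) [0.494 0.237 0.07 ] [124 129 127]
(384, 192) [ 0.572 -0.078  0.003] [151 160 162]
(300, 180) [0.589 0.159 0.07 ] [125 129 128]
(345, 172) [0.612 0.037 0.07 ] [128 133 132]
(421, 178) [ 0.611 -0.181  0.019] [153 160 157]
(477, 178) [ 0.617 -0.346  0.002] [134 138 137]
(481, 240) [ 0.439 -0.348 -0.   ] [130 135 136]
(422, 240) [ 0.437 -0.183  0.002] [124 128 130]
(450, 209) [ 0.525 -0.264  0.004] [169 179 175]
(500, 137) [ 0.679 -0.341  0.175] [55 58 60]
(455, 137) [ 0.665 -0.219  0.21 ] [76 78 79]
(440, 150) [ 0.666 -0.212  0.107] [60 63 63]
(405, 156) [ 0.657 -0.126  0.077] [80 39 15]
(357, 152) [ 0.69  -0.     0.007] [ 53  93 100]
(398, 148) [ 0.707 -0.122 -0.003] [137 141 143]
tray ((0.5290615558624268, -0.2618091404438019), (0.1809142678976059, 0.16158120334148407), 1.1531399488449097) 463
rack ((0.5902478098869324, 0.10331811010837555), (0.18582500517368317, 0.35479027032852173), 6.275762557983398) [[ 0.4785004   0.26949352]
 [ 0.5172838  -0.08317057]
 [ 0.70199525 -0.0628573 ]
 [ 0.6632118   0.28980678]]
```

View pics/c.png

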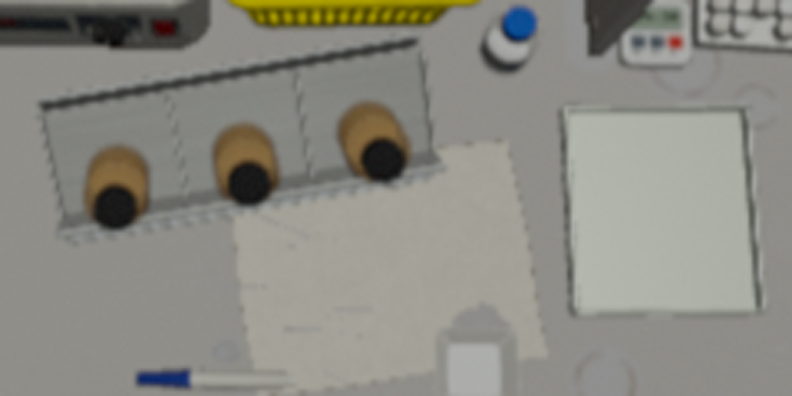

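The magnified crop agrees with the numbers: the rack is yawed about 11°, the cap spacing is about 104 mm and the rack floor heights match the 30° model. The tray's centre is about (0.529, -0.262). Next I'll write a planner that prints the rows for me to type.

```bash
cat >> h.py <<'E'
from scipy.spatial.transform import Rotation as R
psi=0.196
ex=np.array([np.cos(psi),np.sin(psi),0]);ey=np.array([-np.sin(psi),np.cos(psi),0])
ax=-0.5*ex+np.array([0,0,.866])
caps={'L':[.5014,.1903,.1305],'M':[.5221,.0890,.1305],'R':[.5419,-.0134,.1305]}
slot={k:np.array(v)-.093*ax for k,v in caps.items()}
Rt=np.stack([np.cross(ey,-ax),ey,-ax],1)
Rd=lambda yaw:np.stack([[-np.cos(yaw),-np.sin(yaw),0],[-np.sin(yaw),np.cos(yaw),0],[0,0,-1]],1)
def plan(pt,RT,n,g=1):
    o=manip.get_obs();p=o['tool_pos'];A=R.from_rotvec(o['eef_rot']);B=R.from_matrix(RT)
    rv=(A.inv()*B).as_rotvec();d=np.array(pt)-p
    print('at',p.round(4),'d',d.round(4),'ang',np.degrees(np.linalg.norm(rv)).round(2))
    out=[]
    for i in range(n):
        C=A*R.from_rotvec(rv*i/n)
        out.append([*(C.inv().apply(d/n)/.04).round(2),*(rv/n/.08).round(2),g])
    for i in range(0,n,5):print(str([[list(map(float,r)) for r in out[i:i+5]]]).replace(' ',''))
E
python3 - <<'E'
from h import *
print(slot,Rt.round(3))
plan(slot['L']+.131*ax,Rt,15)
E
```

```text
{'L': array([0.54700968, 0.19935576, 0.049962  ]), 'M': array([0.56770968, 0.09805576, 0.049962  ]), 'R': array([ 0.58750968, -0.00434424,  0.049962  ])} [[-0.849 -0.195  0.49 ]
 [-0.169  0.981  0.097]
 [-0.5    0.    -0.866]]
at [0.1524 0.6314 0.2215] d [ 0.3303 -0.4448 -0.0581] ang 38.75
[[[-0.71,-0.59,0.1,-0.1,-0.43,-0.35,1.0],[-0.69,-0.61,0.12,-0.1,-0.43,-0.35,1.0],[-0.67,-0.63,0.14,-0.1,-0.43,-0.35,1.0],[-0.64,-0.65,0.15,-0.1,-0.43,-0.35,1.0],[-0.62,-0.67,0.17,-0.1,-0.43,-0.35,1.0]]]
[[[-0.59,-0.69,0.19,-0.1,-0.43,-0.35,1.0],[-0.57,-0.71,0.2,-0.1,-0.43,-0.35,1.0],[-0.54,-0.72,0.21,-0.1,-0.43,-0.35,1.0],[-0.51,-0.74,0.23,-0.1,-0.43,-0.35,1.0],[-0.48,-0.76,0.24,-0.1,-0.43,-0.35,1.0]]]
[[[-0.45,-0.77,0.25,-0.1,-0.43,-0.35,1.0],[-0.42,-0.79,0.26,-0.1,-0.43,-0.35,1.0],[-0.39,-0.8,0.27,-0.1,-0.43,-0.35,1.0],[-0.36,-0.81,0.27,-0.1,-0.43,-0.35,1.0],[-0.33,-0.82,0.28,-0.1,-0.43,-0.35,1.0]]]
```

```bash
python3 -m handwheel '[[[-0.71,-0.59,0.1,-0.1,-0.43,-0.35,1],[-0.69,-0.61,0.12,-0.1,-0.43,-0.35,1],[-0.67,-0.63,0.14,-0.1,-0.43,-0.35,1],[-0.64,-0.65,0.15,-0.1,-0.43,-0.35,1],[-0.62,-0.67,0.17,-0.1,-0.43,-0.35,1]]]' && python3 -m handwheel '[[[-0.59,-0.69,0.19,-0.1,-0.43,-0.35,1],[-0.57,-0.71,0.2,-0.1,-0.43,-0.35,1],[-0.54,-0.72,0.21,-0.1,-0.43,-0.35,1],[-0.51,-0.74,0.23,-0.1,-0.43,-0.35,1],[-0.48,-0.76,0.24,-0.1,-0.43,-0.35,1]]]'
python3 - <<'E'
from h import *
plan(slot['L']+.131*ax,Rt,10)
print(manip.get_obs()['q'].round(2))
E
```

```text
clock: 0.52
tool_pos: [0.2635, 0.4822, 0.202]
eef_rot: [0.14, 2.961, 0.028]
force: [0.6, 0.7, 0.1]
finger_gap: 0.0871
grasp_force: 0.0
clock: 0.93
tool_pos: [0.3731, 0.3338, 0.182]
eef_rot: [-0.067, 2.789, 0.054]
force: [1.1, 0.2, 0.8]
finger_gap: 0.0871
grasp_force: 0.0
at [0.3731 0.3338 0.182 ] d [ 0.1097 -0.1472 -0.0186] ang 12.8
[[[-0.23,-0.38,0.12,-0.04,-0.21,-0.18,1.0],[-0.22,-0.39,0.12,-0.04,-0.21,-0.18,1.0],[-0.21,-0.39,0.13,-0.04,-0.21,-0.18,1.0],[-0.2,-0.39,0.13,-0.04,-0.21,-0.18,1.0],[-0.2,-0.4,0.13,-0.04,-0.21,-0.18,1.0]]]
[[[-0.19,-0.4,0.13,-0.04,-0.21,-0.18,1.0],[-0.18,-0.4,0.13,-0.04,-0.21,-0.18,1.0],[-0.17,-0.41,0.13,-0.04,-0.21,-0.18,1.0],[-0.16,-0.41,0.14,-0.04,-0.21,-0.18,1.0],[-0.16,-0.41,0.14,-0.04,-0.21,-0.18,1.0]]]
[-1.09 -0.18  0.11  2.11  0.34  1.    0.48]
```

```bash
python3 -m handwheel '[[[-0.23,-0.38,0.12,-0.04,-0.21,-0.18,1],[-0.22,-0.39,0.12,-0.04,-0.21,-0.18,1],[-0.21,-0.39,0.13,-0.04,-0.21,-0.18,1],[-0.2,-0.39,0.13,-0.04,-0.21,-0.18,1],[-0.2,-0.4,0.13,-0.04,-0.21,-0.18,1]]]' && python3 -m handwheel '[[[-0.19,-0.4,0.13,-0.04,-0.21,-0.18,1],[-0.18,-0.4,0.13,-0.04,-0.21,-0.18,1],[-0.17,-0.41,0.13,-0.04,-0.21,-0.18,1],[-0.16,-0.41,0.14,-0.04,-0.21,-0.18,1],[-0.16,-0.41,0.14,-0.04,-0.21,-0.18,1]]]' && python3 -m handwheel '[[[0,0,0,0,0,0,1],[0,0,0,0,0,0,1],[0,0,0,0,0,0,1]]]'
python3 - <<'E'
from h import *
plan(slot['L']+.131*ax,Rt,1)
o=manip.get_obs();print(o['q'].round(2),o['force'])
s=snap('wrist','w1.png');T=np.eye(4);T[:3,:3]=R.from_rotvec(o['eef_rot']).as_matrix();T[:3,3]=o['tool_pos']
w=cloud(s,T@s['tool_from_camera']);np.save('w1.npy',w)
# in L-bottle frame: x along ex', y along ey, z along ax
B=np.stack([np.cross(ey,ax),ey,ax],1); b=(w-slot['L'])@B
m=(b[...,2]>.08)&(abs(b[...,0])<.05)&(abs(b[...,1])<.05); p=b[m]
print(m.sum(), np.nanpercentile(p,[2,50,98],axis=0).round(4))
t=p[p[:,2]>np.nanpercentile(p[:,2],98)-.006]; print('cap',t.mean(0).round(4),t.min(0).round(4),t.max(0).round(4))
for lo in(.02,.035,.05):
  m=(abs(b[...,2]-lo)<.005)&(np.hypot(b[...,0],b[...,1])<.033); 
  if m.any(): print('body at',lo,m.sum(),b[m].min(0).round(4),b[m].max(0).round(4))
E
```

```text
clock: 1.35
tool_pos: [0.4275, 0.2608, 0.1726]
eef_rot: [-0.164, 2.701, 0.06]
force: [-0.7, -0.5, -0.5]
finger_gap: 0.0869
grasp_force: 0.0
clock: 1.77
tool_pos: [0.4821, 0.1874, 0.1635]
eef_rot: [-0.258, 2.609, 0.066]
force: [-0.2, 0.2, -0.6]
finger_gap: 0.0869
grasp_force: 0.0
clock: 2.02
tool_pos: [0.4818, 0.1886, 0.1639]
eef_rot: [-0.256, 2.61, 0.066]
force: [-0.7, 0.2, -0.3]
finger_gap: 0.0868
grasp_force: 0.0
at [0.4818 0.1886 0.1639] d [ 0.001  -0.002  -0.0005] ang 0.18
[[[-0.01,-0.05,0.02,-0.02,-0.03,0.0,1.0]]]
[-0.79 -0.3   0.21  2.29  0.4   0.69  0.94] [-0.71066287  0.20286774 -0.26097651]
59499 [[-0.0345 -0.0481  0.0947]
 [-0.0249 -0.0058  0.2402]
 [ 0.0034  0.0479  0.2538]]
cap [-0.0246 -0.0152  0.2513] [-0.0271 -0.048   0.2478] [-0.0207  0.0207  0.2546]
body at 0.02 17 [-0.0241 -0.0205  0.0167] [-0.0159  0.0247  0.0248]
body at 0.035 34 [-0.0268 -0.0201  0.0304] [-0.0161  0.0247  0.04  ]
body at 0.05 189 [-0.0324 -0.0208  0.045 ] [-0.0138  0.0258  0.0549]
```

View pics/w1.png

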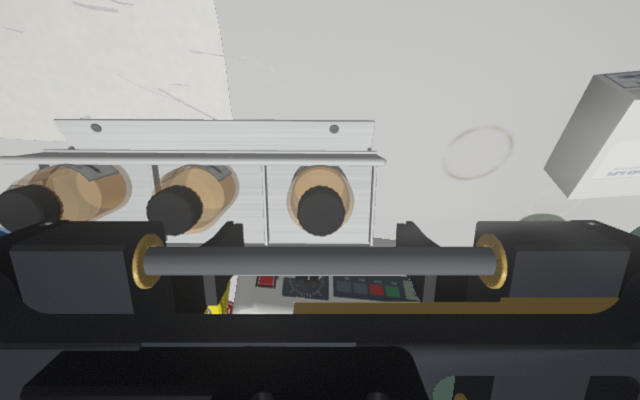

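The wrist view shows the left cap at about (322,210), centred between the fingers at about columns 240 and 400. I'll refine that with depth.

```bash
python3 - <<'E'
from h import *
w=np.load('w1.npy');im=cv2.imread('pics/w1.png').max(2)
B=np.stack([np.cross(ey,ax),ey,ax],1)
for k,c in(('L',(322,210)),('M',(176,210))):
  b=((w-slot[k])@B)
  u=np.zeros(im.shape,np.uint8);cv2.circle(u,c,34,1,-1)
  m=(u>0)&(im<50)&(b[...,2]>.086)&(b[...,2]<.1)
  p=b[m];print(k,m.sum(),np.median(p,0).round(4),((p.max(0)+p.min(0))/2).round(4),(p.max(0)-p.min(0)).round(3))
m=(abs(((w-slot['L'])@B)[...,2]-.05)<.006);b=((w-slot['L'])@B);m&=np.hypot(b[...,0],b[...,1])<.033
print(np.percentile(b[m],[1,99],axis=0).round(4))
plan(slot['L']+.031*ax,Rt,10)
E
```

```text
return _methods._mean(a, axis=axis, dtype=dtype,
  ret = um.true_divide(
Traceback (most recent call last):
ValueError: zero-size array to reduction operation maximum which has no identity
```

```bash
python3 - <<'E'
from h import *
w=np.load('w1.npy');im=cv2.imread('pics/w1.png').max(2)
B=np.stack([np.cross(ey,ax),ey,ax],1)
b=((w-slot['L'])@B)
for u,v in[(322,210),(322,196),(322,222),(310,210),(335,210),(322,175),(322,190),(176,210),(280,220),(262,160)]: print(u,v,im[v,u],w[v,u].round(4),b[v,u].round(4))
s=snap('wrist');print(s['tool_from_camera'].round(3))
E
```

```text
322 210 69 [0.4952 0.1941 0.129 ] [-0.0053  0.005   0.0944]
322 196 73 [0.4869 0.1925 0.1239] [-0.0153  0.0049  0.0941]
322 222 71 [0.5031 0.1957 0.133 ] [0.0036 0.005  0.0938]
310 210 71 [0.4971 0.1861 0.1288] [-0.0053 -0.0033  0.094 ]
335 210 70 [0.4937 0.203  0.1288] [-0.0053  0.0139  0.0941]
322 175 183 [0.489  0.193  0.0995] [-0.0256  0.0051  0.0719]
322 190 62 [0.4856 0.1922 0.1193] [-0.0187  0.005   0.0908]
176 210 63 [0.5143 0.0955 0.1295] [-0.0056 -0.0955  0.0951]
280 220 202 [0.5818 0.1686 0.0693] [ 0.0341 -0.0369  0.0027]
262 160 180 [0.506  0.146  0.0719] [-0.0329 -0.0443  0.0443]
[[-0.    -0.968 -0.253  0.068]
 [ 1.    -0.     0.     0.001]
 [-0.    -0.253  0.968 -0.163]
 [ 0.     0.     0.     1.   ]]
```

```bash
python3 - <<'E'
from h import *
w=np.load('w1.npy');im=cv2.imread('pics/w1.png').max(2)
B=np.stack([np.cross(ey,ax),ey,ax],1)
for k,c in(('L',(322,210)),('M',(176,210))):
  b=((w-slot[k])@B)
  u=np.zeros(im.shape,np.uint8);cv2.circle(u,c,34,1,-1)
  m=(u>0)&(im<100)&(b[...,2]>.0905)&(b[...,2]<.1)
  p=b[m];print(k,m.sum(),np.median(p,0).round(4),((p.max(0)+p.min(0))/2).round(4),(p.max(0)-p.min(0)).round(3))
E
```

```text
L 1677 [-0.0035  0.0043  0.0945] [-0.0028  0.0039  0.0936] [0.032 0.033 0.006]
M 1639 [-0.0053  0.0048  0.095 ] [-0.0037  0.0033  0.0938] [0.033 0.033 0.007]
```

```bash
cat >> h.py <<'E'
Bx=np.cross(ey,ax)
for k in slot: slot[k]=slot[k]-.003*Bx+.0035*ey
E
python3 - <<'E'
from h import *
plan(slot['L']+.031*ax,Rt,10)
E
```

```text
at [0.4818 0.1893 0.1641] d [ 0.0468  0.01   -0.0888] ang 0.17
[[[0.01,0.0,0.25,-0.0,-0.0,0.0,1.0],[0.01,0.0,0.25,-0.0,-0.0,0.0,1.0],[0.01,0.0,0.25,-0.0,-0.0,0.0,1.0],[0.01,0.0,0.25,-0.0,-0.0,0.0,1.0],[0.01,0.0,0.25,-0.0,-0.0,0.0,1.0]]]
[[[0.01,0.0,0.25,-0.0,-0.0,0.0,1.0],[0.01,0.0,0.25,-0.0,-0.0,0.0,1.0],[0.01,0.0,0.25,-0.0,-0.0,0.0,1.0],[0.01,0.0,0.25,-0.0,-0.0,0.0,1.0],[0.01,0.0,0.25,-0.0,-0.0,0.0,1.0]]]
```

```bash
python3 -m handwheel '[[[0.01,0,0.25,0,0,0,1],[0.01,0,0.25,0,0,0,1],[0.01,0,0.25,0,0,0,1],[0.01,0,0.25,0,0,0,1],[0.01,0,0.25,0,0,0,1]]]' && python3 -m handwheel '[[[0.01,0,0.25,0,0,0,1],[0.01,0,0.25,0,0,0,1],[0.01,0,0.25,0,0,0,1],[0.01,0,0.25,0,0,0,1],[0.01,0,0.25,0,0,0,1]]]' && python3 -m handwheel '[[[0,0,0,0,0,0,1],[0,0,0,0,0,0,1]]]'
python3 - <<'E'
from h import *
plan(slot['L']+.031*ax,Rt,1)
o=manip.get_obs();print(o['q'].round(2),o['force'],Rt.T@[0,0,1])
E
```

```text
clock: 2.53
tool_pos: [0.5048, 0.194, 0.1194]
eef_rot: [-0.259, 2.609, 0.067]
force: [-0.9, -1.1, -0.1]
finger_gap: 0.0871
grasp_force: 0.0
clock: 2.95
tool_pos: [0.5275, 0.1985, 0.0749]
eef_rot: [-0.259, 2.609, 0.067]
force: [-0.4, -0.4, -0.3]
finger_gap: 0.087
grasp_force: 0.0
clock: 3.12
tool_pos: [0.5271, 0.1978, 0.0748]
eef_rot: [-0.259, 2.61, 0.065]
force: [-0.4, -0.1, 0.5]
finger_gap: 0.0872
grasp_force: 0.0
at [0.5271 0.1978 0.0748] d [0.0015 0.0015 0.0005] ang 0.25
[[[-0.04,0.03,0.01,-0.02,-0.04,0.02,1.0]]]
[-0.78 -0.05  0.27  2.29  0.41  0.43  0.92] [-0.39615147 -0.07594152  0.46211134] [-0.5    0.    -0.866]
```

```bash
python3 -m handwheel '[[[0,0,0,0,0,0,-1],[0,0,0,0,0,0,-1],[0,0,0,0,0,0,-1],[0,0,0,0,0,0,-1],[0,0,0,0,0,0,-1]]]' 20 && python3 -m handwheel '[[[0,0,0,0,0,0,-1],[0,0,0,0,0,0,-1]]]'; python3 -c "
from h import *
plan(slot['L']+.031*ax,Rt,1);print(manip.get_obs()['force'])"
```

```text
clock: 3.53
tool_pos: [0.5277, 0.1972, 0.0756]
eef_rot: [-0.256, 2.609, 0.066]
force: [-0.6, 0.6, 0.6]
finger_gap: 0.0614
grasp_force: 0.0
clock: 3.7
tool_pos: [0.5277, 0.1976, 0.0757]
eef_rot: [-0.257, 2.609, 0.067]
force: [-0.9, 1.3, 2.4]
finger_gap: 0.0524
grasp_force: 19.9
at [0.5277 0.1976 0.0757] d [ 0.0009  0.0017 -0.0004] ang 0.11
[[[-0.02,0.04,0.02,-0.01,-0.02,0.0,1.0]]]
[-0.89745498  1.3075549   2.38170374]
```

```bash
python3 -m handwheel '[[[-0.05,0,-0.09,0,0,0,-1],[-0.05,0,-0.09,0,0,0,-1],[-0.05,0,-0.09,0,0,0,-1],[0,0,0,0,0,0,-1],[0,0,0,0,0,0,-1]]]' && for i in 1 2; do python3 -m handwheel '[[[0,0,0,0,0,0,-1],[0,0,0,0,0,0,-1],[0,0,0,0,0,0,-1]]]' | grep -E 'force|pos|gap'; done
```

```text
clock: 4.12
tool_pos: [0.5273, 0.1968, 0.0876]
eef_rot: [-0.256, 2.61, 0.066]
force: [-0.5, 0.4, -4.1]
finger_gap: 0.0523
grasp_force: 19.9
tool_pos: [0.5272, 0.1968, 0.0872]
force: [0.5, 0.7, -3.8]
finger_gap: 0.0523
grasp_force: 19.9
tool_pos: [0.5273, 0.197, 0.0875]
force: [1.2, 0.4, -4.1]
finger_gap: 0.0525
grasp_force: 19.9
```

The wrist feels about 4.0 N, which is 0.41 kg, so the left bottle is the full one (an empty one would read 1.2 N). I'll carry this one to the tray.

```bash
python3 -m handwheel '[[[-0.12,0,-0.22,0,0,0,-1],[-0.15,0,-0.26,0,0,0,-1],[-0.15,0,-0.26,0,0,0,-1],[-0.15,0,-0.26,0,0,0,-1],[-0.15,0,-0.26,0,0,0,-1]]]' 25
python3 - <<'E'
from h import *
plan([.52,.19,.20],Rd(.196),10,-1)
print(manip.get_obs()['q'].round(2))
E
```

```text
clock: 5.03
tool_pos: [0.5271, 0.197, 0.146]
eef_rot: [-0.256, 2.61, 0.066]
force: [-0.4, -1.7, -4.0]
finger_gap: 0.0524
grasp_force: 24.9
at [0.5271 0.197  0.146 ] d [-0.0071 -0.007   0.054 ] ang 29.84
[[[-0.05,-0.01,-0.13,-0.0,0.65,-0.0,-1.0],[-0.04,-0.01,-0.13,-0.0,0.65,-0.0,-1.0],[-0.04,-0.01,-0.13,-0.0,0.65,-0.0,-1.0],[-0.03,-0.01,-0.13,-0.0,0.65,-0.0,-1.0],[-0.02,-0.01,-0.13,-0.0,0.65,-0.0,-1.0]]]
[[[-0.01,-0.01,-0.14,-0.0,0.65,-0.0,-1.0],[-0.01,-0.01,-0.14,-0.0,0.65,-0.0,-1.0],[-0.0,-0.01,-0.14,-0.0,0.65,-0.0,-1.0],[0.01,-0.01,-0.14,-0.0,0.65,-0.0,-1.0],[0.01,-0.01,-0.14,-0.0,0.65,-0.0,-1.0]]]
[-0.79 -0.16  0.26  2.23  0.36  0.6   1.  ]
```

```bash
python3 -m handwheel '[[[-0.05,0,-0.13,0,0.65,0,-1],[-0.04,0,-0.13,0,0.65,0,-1],[-0.04,0,-0.13,0,0.65,0,-1],[-0.03,0,-0.13,0,0.65,0,-1],[-0.02,0,-0.13,0,0.65,0,-1]]]' && python3 -m handwheel '[[[-0.01,0,-0.14,0,0.65,0,-1],[-0.01,0,-0.14,0,0.65,0,-1],[0,0,-0.14,0,0.65,0,-1],[0.01,0,-0.14,0,0.65,0,-1],[0.01,0,-0.14,0,0.65,0,-1]]]'
python3 - <<'E'
from h import *
plan([.515,-.262,.20],Rd(-.3),20,-1)
print(manip.get_obs()['q'].round(2))
E
```

```text
clock: 5.45
tool_pos: [0.5235, 0.1966, 0.173]
eef_rot: [-0.282, 2.869, 0.035]
force: [0.5, -0.2, -3.9]
finger_gap: 0.0524
grasp_force: 24.9
clock: 5.87
tool_pos: [0.5196, 0.1959, 0.2006]
eef_rot: [-0.307, 3.126, -0.003]
force: [0.1, -0.7, -3.4]
finger_gap: 0.0526
grasp_force: 24.9
at [0.5196 0.1959 0.2006] d [-0.0046 -0.4579 -0.0006] ang 28.42
[[[0.12,-0.56,0.0,-0.0,0.0,0.31,-1.0],[0.1,-0.56,0.0,-0.0,0.0,0.31,-1.0],[0.09,-0.57,0.0,-0.0,0.0,0.31,-1.0],[0.08,-0.57,0.0,-0.0,0.0,0.31,-1.0],[0.06,-0.57,0.0,-0.0,0.0,0.31,-1.0]]]
[[[0.05,-0.57,0.0,-0.0,0.0,0.31,-1.0],[0.03,-0.57,0.0,-0.0,0.0,0.31,-1.0],[0.02,-0.57,0.0,-0.0,0.0,0.31,-1.0],[0.0,-0.57,0.0,-0.0,0.0,0.31,-1.0],[-0.01,-0.57,0.0,-0.0,0.0,0.31,-1.0]]]
[[[-0.02,-0.57,0.0,-0.0,0.0,0.31,-1.0],[-0.04,-0.57,0.0,-0.0,0.0,0.31,-1.0],[-0.05,-0.57,0.0,-0.0,0.0,0.31,-1.0],[-0.07,-0.57,0.0,-0.0,0.0,0.31,-1.0],[-0.08,-0.57,0.0,-0.0,0.0,0.31,-1.0]]]
[[[-0.09,-0.56,0.0,-0.0,0.0,0.31,-1.0],[-0.11,-0.56,0.0,-0.0,0.0,0.31,-1.0],[-0.12,-0.56,0.0,-0.0,0.0,0.31,-1.0],[-0.14,-0.56,0.0,-0.0,0.0,0.31,-1.0],[-0.15,-0.55,0.0,-0.0,0.0,0.31,-1.0]]]
[-0.78  0.13  0.4   1.73 -0.05  1.29  1.4 ]
```

```bash
python3 -m handwheel '[[[0.12,-0.56,0,0,0,0.31,-1],[0.1,-0.56,0,0,0,0.31,-1],[0.09,-0.57,0,0,0,0.31,-1],[0.08,-0.57,0,0,0,0.31,-1],[0.06,-0.57,0,0,0,0.31,-1]]]' | grep -E 'pos|force' && python3 -m handwheel '[[[0.05,-0.57,0,0,0,0.31,-1],[0.03,-0.57,0,0,0,0.31,-1],[0.02,-0.57,0,0,0,0.31,-1],[0,-0.57,0,0,0,0.31,-1],[-0.01,-0.57,0,0,0,0.31,-1]]]' | grep -E 'pos|force' && python3 -m handwheel '[[[-0.02,-0.57,0,0,0,0.31,-1],[-0.04,-0.57,0,0,0,0.31,-1],[-0.05,-0.57,0,0,0,0.31,-1],[-0.07,-0.57,0,0,0,0.31,-1],[-0.08,-0.57,0,0,0,0.31,-1]]]' | grep -E 'pos|force'; python3 -c "
from h import *
plan([.515,-.262,.20],Rd(-.3),5,-1)
print(manip.get_obs()['q'].round(2))"
```

```text
tool_pos: [0.5171, 0.0778, 0.2002]
force: [1.2, 0.3, -4.2]
grasp_force: 24.9
tool_pos: [0.5164, -0.0356, 0.2006]
force: [0.0, -0.3, -3.6]
grasp_force: 24.9
tool_pos: [0.515, -0.1501, 0.2006]
force: [0.7, 0.6, -4.7]
grasp_force: 24.9
at [ 0.515  -0.1501  0.2006] d [-0.     -0.1119 -0.0006] ang 6.94
[[[-0.1,-0.55,0.0,-0.0,0.01,0.3,-1.0],[-0.11,-0.55,0.0,-0.0,0.01,0.3,-1.0],[-0.13,-0.55,0.0,-0.0,0.01,0.3,-1.0],[-0.14,-0.54,0.0,-0.0,0.01,0.3,-1.0],[-0.15,-0.54,0.0,-0.0,0.01,0.3,-1.0]]]
[-0.43  0.1   0.71  1.79 -0.06  1.28  1.69]
```

Next I'll move over the tray, then lower 120 mm to about z = 0.08.

```bash
python3 -m handwheel '[[[-0.1,-0.55,0,0,0,0.3,-1],[-0.11,-0.55,0,0,0,0.3,-1],[-0.13,-0.55,0,0,0,0.3,-1],[-0.14,-0.54,0,0,0,0.3,-1],[-0.15,-0.54,0,0,0,0.3,-1]]]' | grep -E 'pos|force' && python3 -m handwheel '[[[0,0,0.5,0,0,0,-1],[0,0,0.7,0,0,0,-1],[0,0,0.7,0,0,0,-1],[0,0,0.7,0,0,0,-1],[0,0,0.5,0,0,0,-1]]]' | grep -E 'pos|force' && python3 -m handwheel '[[[0,0,0,0,0,0,-1],[0,0,0,0,0,0,-1]]]' | grep -E 'pos|force'
python3 - <<'E'
from h import *
plan([.515,-.262,.036],Rd(-.3),5,-1)
s=snap('scene','s2.png');w=cloud(s)
# bottle vs tray: bounding of elevated points near tool
tp=manip.get_obs()['tool_pos']
im=s['image'].astype(int);brown=(im[...,2]-im[...,0]>30)&(np.hypot(w[...,0]-tp[0],w[...,1]-tp[1])<.05)
p=w[brown];print('brown',brown.sum(),np.nanpercentile(p,[1,50],axis=0).round(4))
v,u=np.where(brown);c=(int(u.mean()),int(v.mean()));print(c)
y0,x0=max(0,c[1]-60),max(0,c[0]-80)
cv2.imwrite('pics/s2c.png',cv2.resize(s['image'][y0:y0+120,x0:x0+160],None,fx=4,fy=4,interpolation=2))
E
```

```text
tool_pos: [0.5151, -0.2621, 0.2008]
force: [-0.3, -0.0, -4.0]
grasp_force: 24.9
tool_pos: [0.5143, -0.2606, 0.0742]
force: [0.7, 0.2, -3.4]
grasp_force: 24.9
tool_pos: [0.5147, -0.2608, 0.0761]
force: [-0.5, 0.3, -3.6]
grasp_force: 24.9
at [ 0.5147 -0.2608  0.0761] d [ 0.0003 -0.0012 -0.0401] ang 0.19
[[[-0.0,-0.01,0.2,-0.0,-0.0,0.01,-1.0],[-0.0,-0.01,0.2,-0.0,-0.0,0.01,-1.0],[-0.0,-0.01,0.2,-0.0,-0.0,0.01,-1.0],[-0.0,-0.01,0.2,-0.0,-0.0,0.01,-1.0],[-0.0,-0.01,0.2,-0.0,-0.0,0.01,-1.0]]]
brown 690 [[ 0.4689 -0.3054  0.0518]
 [ 0.4993 -0.26    0.4863]]
(404, 157)
```

View pics/s2c.png

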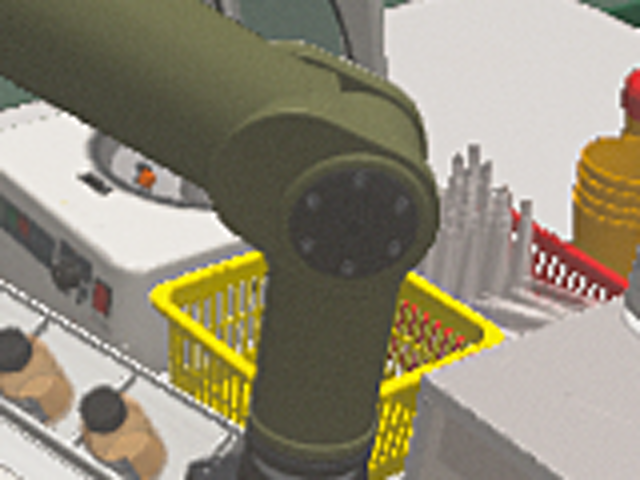

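The crop caught the arm column at its centre and two bottles still in the rack at lower left. The held bottle lies lower in the frame, so I'll crop there.

```bash
python3 - <<'E'
from h import *
im=cv2.imread('pics/s2.png')
cv2.imwrite('pics/s2d.png',cv2.resize(im[190:330,310:470],None,fx=4,fy=4,interpolation=2))
E
```

```text
(no output)
```

View pics/s2d.png

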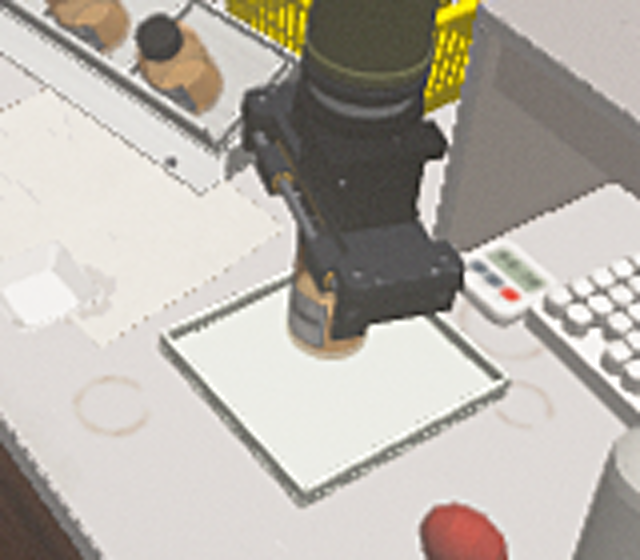

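The bottle hangs upright over the tray interior, with its base at about crop (325,350). I'll descend 32 mm, then creep.

```bash
python3 -m handwheel '[[[0,0,0.2,0,0,0,-1],[0,0,0.2,0,0,0,-1],[0,0,0.2,0,0,0,-1],[0,0,0.15,0,0,0,-1],[0,0,0.05,0,0,0,-1]]]' | grep -E 'pos|force' && python3 -m handwheel '[[[0,0,0,0,0,0,-1],[0,0,0,0,0,0,-1],[0,0,0.03,0,0,0,-1],[0,0,0.03,0,0,0,-1],[0,0,0,0,0,0,-1]]]' | grep -E 'pos|force'
```

```text
tool_pos: [0.515, -0.2597, 0.0435]
force: [0.3, 0.9, -4.3]
grasp_force: 24.9
tool_pos: [0.5158, -0.2602, 0.0424]
force: [-0.4, 0.1, -3.1]
grasp_force: 24.9
```

```bash
python3 -m handwheel '[[[0,0,0.02,0,0,0,-1],[0,0,0.02,0,0,0,-1],[0,0,0,0,0,0,-1]]]' | grep -E 'pos|force'
```

```text
tool_pos: [0.5156, -0.2601, 0.0406]
force: [-0.1, -0.3, -3.7]
grasp_force: 24.9
```

Still in free air with the full weight on the wrist, so I'll keep creeping.

```bash
for i in 1 2; do python3 -m handwheel '[[[0,0,0.025,0,0,0,-1],[0,0,0.025,0,0,0,-1],[0,0,0,0,0,0,-1]]]' | grep -E 'pos|force: \['; done
```

```text
tool_pos: [0.5156, -0.2601, 0.0385]
force: [0.4, -0.4, -2.4]
tool_pos: [0.5155, -0.2601, 0.0365]
force: [0.2, 0.5, -3.9]
```

```bash
python3 -m handwheel '[[[0,0,0.025,0,0,0,-1],[0,0,0,0,0,0,-1],[0,0,0,0,0,0,-1]]]' | grep -E 'pos|force: \['
```

```text
tool_pos: [0.5156, -0.2602, 0.0357]
force: [0.4, -0.1, -3.7]
```

```bash
python3 -m handwheel '[[[0,0,0.025,0,0,0,-1],[0,0,0,0,0,0,-1],[0,0,0,0,0,0,-1]]]' | grep -E 'pos|force: \['
```

```text
tool_pos: [0.5157, -0.2602, 0.0347]
force: [0.4, 0.0, -3.8]
```

```bash
python3 -m handwheel '[[[0,0,0.025,0,0,0,-1],[0,0,0,0,0,0,-1],[0,0,0,0,0,0,-1]]]' | grep -E 'pos|force: \['
```

```text
tool_pos: [0.516, -0.2603, 0.0345]
force: [-2.9, 2.3, 4.2]
```

```bash
python3 -m handwheel '[[[0,0,0.025,0,0,0,-1],[0,0,0,0,0,0,-1],[0,0,0,0,0,0,-1]]]' | grep -E 'pos|force: \['
```

```text
tool_pos: [0.5161, -0.2603, 0.0345]
force: [-4.0, 2.8, 11.6]
```

The bottle made contact at z = 0.0345. I'll ease off 1.5 mm and release.

```bash
python3 -m handwheel '[[[0,0,-0.025,0,0,0,-1],[0,0,-0.012,0,0,0,-1],[0,0,0,0,0,0,-1]]]' 8| grep -E 'pos|force' && python3 -m handwheel '[[[0,0,0,0,0,0,0.6],[0,0,0,0,0,0,1],[0,0,0,0,0,0,1],[0,0,0,0,0,0,1],[0,0,0,0,0,0,1]]]' | grep -E 'pos|force|gap' && python3 -m handwheel '[[[0,0,0,0,0,0,1],[0,0,0,0,0,0,1],[0,0,0,0,0,0,1]]]' | grep -E 'pos|force|gap'
```

```text
tool_pos: [0.5161, -0.2604, 0.0345]
force: [-0.5, 0.5, 1.7]
grasp_force: 8.0
tool_pos: [0.5158, -0.2602, 0.0342]
force: [0.8, -0.3, -0.7]
finger_gap: 0.0783
grasp_force: 0.0
tool_pos: [0.5157, -0.2602, 0.0342]
force: [-0.2, -0.3, 1.3]
finger_gap: 0.0864
grasp_force: 0.0
```

```bash
python3 -m handwheel '[[[0,0,-0.3,0,0,0,1],[0,0,-0.5,0,0,0,1],[0,0,-0.7,0,0,0,1],[0,0,-0.8,0,0,0,1],[0,0,-0.8,0,0,0,1]]]' | grep -E 'pos|force' && python3 -m handwheel '[[[0,0,-0.8,0,0,0,1],[0.3,0.1,-0.6,0,0,0,1],[0.5,0.2,-0.3,0,0,0,1],[0,0,0,0,0,0,1],[0,0,0,0,0,0,1]]]' | grep -E 'pos|force'
python3 - <<'E'
from h import *
s=snap('scene','s3.png')
cv2.imwrite('pics/s3d.png',cv2.resize(s['image'][150:330,270:480],None,fx=3.3,fy=3.3,interpolation=2))
print(manip.get_obs()['clock'])
E
```

```text
tool_pos: [0.515, -0.2602, 0.1602]
force: [0.6, 0.3, 0.2]
grasp_force: 0.0
tool_pos: [0.4887, -0.2389, 0.2277]
force: [0.3, 0.0, 0.3]
grasp_force: 0.0
12.55
```

View pics/s3d.png

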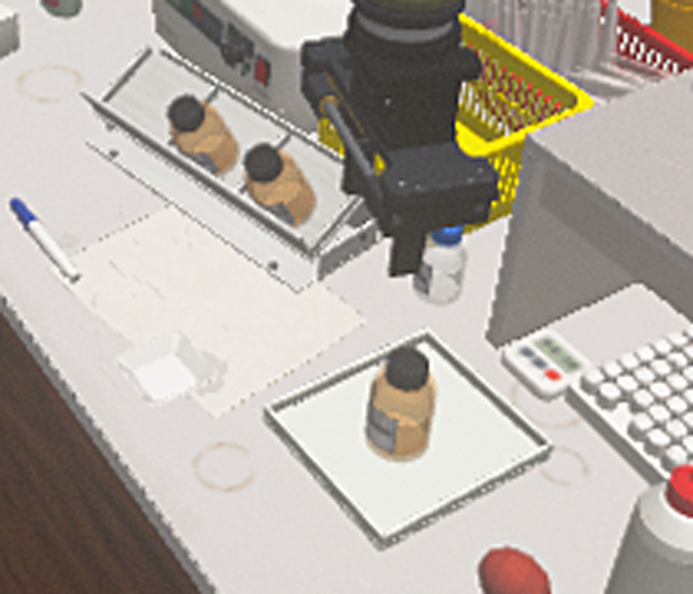

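The full bottle stands upright in the tray at crop (400,415). The other two bottles are in their rack places at (205,135) and (280,180), and everything else is undisturbed.

```bash
python3 -c "
from plant import manip
print(manip.finish_job())"
```

```text
the job is handed in; nothing more can be done
None
```

The full bottle, from the left place, stands upright on the tray floor and the job is handed in; it weighed about 4 N, so I never lifted the other two, which remain in their places in the rack.

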